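Lock the carving rest: flat to the setscrew, then tighten with the hex key

TASK

Turn the crank of the carving rest until the flat ground along its spindle faces straight up, square to the big setscrew in the lock block. Then take the T-handled hex key from its wooden stand, seat it fully in the setscrew and turn it clockwise until the screw clamps firmly on the flat, without overtightening it. Leave the key standing in the screw and the other things on the bench where they are.

Things in the scene. Friction and masses are not known exactly. Their poses are not given: they have to be found in the camera images.
- rest: Carving rest, a fixed hand-cranked work holder: dark steel base 160 x 270 x 12 mm, two green upright blocks, and a dark spindle 44 mm thick through both, level along the rest's y axis, 100 mm above the bench. A wooden bowl blank (124 mm across) sits at the +y end, 100 to 155 mm from the origin; the crank at the -y end. Origin on the bench under the spindle axis, z up.
- lock_block: The green block nearer the bowl blank (80 x 50 mm, top 145 mm above the bench); it carries the vertical setscrew in its top. Origin on the bench under the screw's axis, axes as the rest's. Turned clockwise seen from above, the screw's nose goes down 3 mm for each rad (its head stays at its height); it stays where it is left.
- screw_mouth (a point): Centre of the screw's 18.4 mm hole at the block's top face, z up; its rim has a 3 mm chamfer. The screw's head is 6 mm down the hole. The key stops on it, tip 6 to 9 mm below this point, until its corners line up with the hexagon socket, then drops home to 18.5 mm. The hexagon's angle is unknown: turn the key under a light push (3 to 8 N) until it drops; fit loose by about 6 degrees either way.
- spindle: The turning spindle with crank and blank. Origin on its axis at the lock block; y along the axis; z points out square through the flat. The bright ground flat (16 mm wide, 20.5 mm from the axis) runs the whole spindle, seen between the blocks. First it leans 0.4 to 1.05 rad to the rest's +x side. Friction of about 0.3 N m holds the spindle where it is left; it turns up to 1.3 rad either way from upright.
- crank_grip (a point): Where to pinch the crank's round wooden handle (16 mm thick, 62 mm long, parallel to the spindle's y axis), 37 mm out from the crank arm and 198 mm from the spindle's origin along -y. It runs on a circle of 58 mm radius about the spindle axis; when the flat is straight up the crank leans 0.45 rad from upright to the rest's -x side.
- key: T-handled steel hex key, 14 mm across flats (16.2 mm over the corners), standing tip down in the stand. Origin at the tip's centre, z up along the shank; the shank is 95 mm long; the crossbar on top is a flat-sided bar 100 mm (along the key's x) x 16 mm (y) x 26 mm high. About 450 g.
- key_grip (a point): Middle of the crossbar, 108 mm above the key's tip, axes as the key's.
- key_tip (a point): Centre of the tip of the key's hexagon shank.
- stand: Fixed wooden block 90 x 90 x 60 mm with a 19 mm hole, 48 mm deep, from the middle of its top; the key stands in it. Origin at the centre of its underside.
- glue_bottle: White glue bottle, 50 mm thick, 130 mm high, origin under its base: bystander.
- sanding_block: Cork sanding block 60 x 90 x 35 mm, origin under it: bystander.
- wax_tin: Round steel tin, 72 mm across, 50 mm high, origin under it: bystander.
- gouge: Wood-handled gouge, 200 mm long, lying down: bystander.
- offcut: Wooden offcut, 100 x 50 x 50 mm, origin under it: bystander.
- dust_brush: Bench brush, 200 mm long, lying down: bystander.
- mallet: Wooden mallet, 260 mm long, lying down: bystander.
- screw_seat (a point): Point on the screw's axis where its nose meets the flat when the flat is up, 120 mm above the bench. The screw drags with 0.05 to 0.15 N m; it meets the flat 0.5 to 1 rad clockwise from its start. Then it stiffens: at the key about 0.23 N m for 30 N of clamping, 0.35 for 55 N, 0.55 for 100 N (too much), 115 N per rad. Aim for 0.33, in steps under 0.04 rad (jerks overshoot). Off the flat it stops early.
Mind the look-alikes: they are no part of the job. What is meant by the key is not purple, and is the larger of those in its own colour.

How it is judged:
On the way, in this order (a step that is already met when the one before it is completed fails the run):
1. the spindle's flat faces straight up to the setscrew, within 0.10 rad (angle between the z axis of spindle and the z axis of lock_block, either way round below 0.1 rad), for 0.3 s.
2. the key is seated in the setscrew's socket: tip at least 13 mm below the mouth, within 4 mm of the screw's axis, with the flat still facing up (z of key_tip in the frame of screw_mouth below -0.013 m and horizontal distance between key_tip and screw_mouth below 0.004 m and angle between the z axis of spindle and the z axis of lock_block, either way round below 0.1 rad), for 0.2 s.
3. the screw clamps the flat with more than 30 N (contact force between lock_block and spindle above 30 N and angle between the z axis of spindle and the z axis of lock_block, either way round below 0.1 rad), for 0.3 s.
At the end, for the whole second after the job is handed in: The spindle's flat faces the setscrew (straight up, within 0.10 rad), the screw clamps it with more than 30 N, and the key stands released and at rest in the screw's socket, its tip at least 13 mm below the mouth and within 4 mm of the screw's axis, leaning less than 0.2 rad (all of step 3 and z of key_tip in the frame of screw_mouth below -0.013 m and horizontal distance between key_tip and screw_mouth below 0.004 m and angle between key's own z axis and vertical below 0.2 rad and linear speed of key below 0.02 m/s); the robot touches nothing.
It fails at once if the screw is overtightened: it presses on the spindle with more than 100 N (contact force between lock_block and spindle above 100 N).
It fails at once if a bystander is moved by more than 30 mm (distance of any of glue_bottle, sanding_block, wax_tin, gouge, offcut, dust_brush, mallet from where it was at the start of the episode above 0.03 m).
It also fails if it takes over 67 s, if anything falls off the work surface, if the arm or the gripper's body presses on something with over 40 N, if the wrist force passes 120 N, or if a joint passes its speed limit or range.

ROBOT

A 7-joint arm with a two-finger parallel gripper is mounted at the origin on the work surface. World frame = base frame: x ahead of the robot, y to its left, z up, the work surface at z = 0. Lengths are in m, angles in rad, forces in N, time in s.
With the tool pointing down it reaches from about 0.35 to 0.9 m from the base axis. Payload 19.9 kg.
Tool frame: the origin (TCP) lies between the finger pads; the fingertips stand 19 mm ahead of it and the grasp point (between the pads) is the TCP; z points along the fingers, y is the line along which they close (so a half turn about z gives the same grasp; the last joint's range is limited). The gripper opens to 94 mm and grips with 3 to 60 N. Pads are 16 mm wide; open, the fingers measure 119 mm over their backs; the gripper's body (75 mm by 177 mm) begins 78 mm behind the grasp point.
Start: joints at [1.163, 0.417, -0.01, 1.614, 0.005, 1.111, -0.053], TCP at [0.224, -0.584, 0.224] pointing down, gripper open.
Joint ranges: [-2.81, 2.81], [-0.39, 2.02], [-1.27, 1.25], [0.06, 2.57], [-1.19, 4.33], [0.19, 2], [-2.82, 2.82]. Speed limits (rad/s): [1.89, 1.89, 2.39, 2.39, 3.01, 3.01, 3.01].

INTERFACE

Orientations are given as a 3x3 rotation matrix whose columns are the frame's x, y, z axes.
In Python, from rig import robot gives the robot as it stands. Calls block until the motion is done:
- robot.move_ptp(position, orientation): joint-space move of the TCP to a pose.
- robot.move_linear(position, velocity=0.15, frame=None, threshold=None): straight line of the TCP; frame=None keeps the orientation; velocity is the mean speed in m/s. With threshold (N) it stops when the force on the tool has changed by that much, and returns True; else False.
- robot.goto_joints(angles): joint-space move.
- robot.gripper_to(opening): finger opening in m; the grip force is fixed at half the most; returns when the fingers have stopped.
- robot.pause(seconds).
- robot.ik(position, orientation): joint angles nearest the present ones, or None.
- robot.get_state(): the state.
- robot.grab_frame(name): name is "scene" or "top" or "wrist"; returns the picture (400x640x3 uint8, red, green, blue); there is no depth.
- robot.camera_info(name): a dict with "fx", "fy", "cx", "cy" (pixels), "rvec" (rotation vector, rad) and "tvec" (3), from world to camera coordinates, as OpenCV has them. Camera axes: x right, y down, z forward; pixel columns grow to the right and rows downward; lengths in m; the calibration is good to about 2 mm. A picture is of the moment at which its call begins: read the wrist's pose just before it. camera_info takes no time and is no camera call; for the wrist camera it gives the pose at the moment of the call.
A pose or a line that the arm cannot do raises robot.PlanningError and nothing moves.
- robot.sign_off(): hands the job in; it is judged then, once.
The state is a dict: "time": time; "qpos": joint angles; "joint_vel": joint speeds; "effort": joint torques, N m; "ee_pos": TCP position; "tool_rot": TCP orientation; "force": force on the tool from outside, world axes, zero at the start; "moment": the same for the moment, N m; "opening": finger opening in m; "grasp_force": force on a finger pad.
Only numpy, scipy, OpenCV 4.12 (cv2) and the standard library are available. Lean on these libraries where they do the work, as an engineer would, in place of code of your own. Each camera call takes 0.05 s, during which the arm holds its last target. There are 200 camera calls.

## Working session

There is one attempt and no reset: what is moved stays moved. The work goes in short steps, each a Python script; the robot and the scene stay as the last script left them, time stands still between calls to the robot, and variables do not carry over. Pictures are saved under pics/ and viewed, at most 10 in all, crops included, and the job is handed in when it is done.

```bash
ls; mkdir -p pics; python3 - <<'E'
from rig import robot
import cv2
for n in ("scene","top"):
    cv2.imwrite(f"pics/{n}0.png",robot.grab_frame(n)[:,:,::-1])
    print(n,robot.camera_info(n))
s=robot.get_state();print(s)
E
```

```text
pics
scene {'fx': 420.35889958894546, 'fy': 420.35889958894546, 'cx': 318.6414530274996, 'cy': 192.21934348119643, 'rvec': array([ 1.9740435 ,  1.53753133, -0.61089078]), 'tvec': array([-0.01903472, -0.34006472,  1.50170476])}
top {'fx': 420.39552795300546, 'fy': 420.39552795300546, 'cx': 318.76765466639745, 'cy': 195.74696971803743, 'rvec': array([ 2.13453455, -2.06512309,  0.23701984]), 'tvec': array([-0.13586141,  0.60435834,  1.11131781])}
{'time': 0.1, 'qpos': array([ 1.16352081,  0.41793238, -0.0103192 ,  1.61408937,  0.00471156,
        1.11067136, -0.05297244]), 'joint_vel': array([-0.00088052, -0.00088023,  0.00093949, -0.00180152,  0.00043908,
       -0.00167446, -0.00041352]), 'effort': array([ 3.14436009e-03, -8.52586985e+01,  6.41262978e-01, -4.26699865e+01,
       -4.87115420e-02,  1.62580580e-02, -2.06371419e-05]), 'ee_pos': array([ 0.22343621, -0.58337382,  0.2238868 ]), 'tool_rot': array([[ 9.33826823e-01,  3.57725100e-01, -4.66106249e-04],
       [ 3.57725393e-01, -9.33826323e-01,  9.70681861e-04],
       [-8.80250181e-05, -1.07318680e-03, -9.99999420e-01]]), 'force': array([-0.03507906,  0.43357111, -0.21824399]), 'moment': array([-0.01551011, -0.00484457, -0.0006062 ]), 'grasp_force': 0.0, 'opening': 0.09426686105667788}
```

View pics/scene0.png

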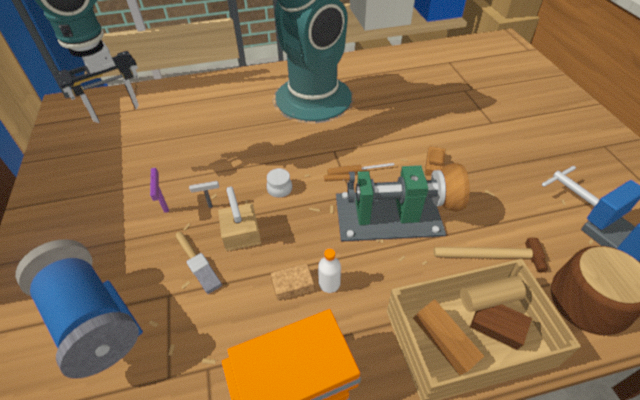

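View pics/top0.png

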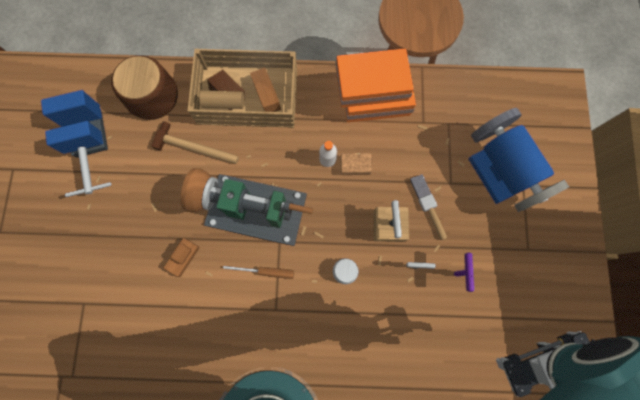

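Key candidates in scene view: grey T-key in the stand (233,205), small grey T-key lying (205,190), and purple one (157,188). The grey one in the stand fits: it isn't purple, it is the larger grey one, and it stands in the wooden block. An enlarged crop will confirm it.

```bash
python3 - <<'E'
import cv2,numpy as np
t=cv2.imread("pics/top0.png");s=cv2.imread("pics/scene0.png")
R=lambda im,x,y,w,h,f:cv2.resize(im[y:y+h,x:x+w],None,fx=f,fy=f,interpolation=cv2.INTER_CUBIC)
a=R(t,180,160,140,100,4) #560x400... 
b=R(t,360,180,60,75,4)#240x300
c=R(s,325,140,155,75,3.6)
c=R(s,330,145,140,50,4) #560x200
d=R(s,180,170,60,75,4)
d=R(s,190,175,60,75,4)
cv2.imwrite("pics/c1.png",np.hstack([np.vstack([a,c]),np.vstack([b,d])]))
E
```

```text
(no output)
```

View pics/c1.png

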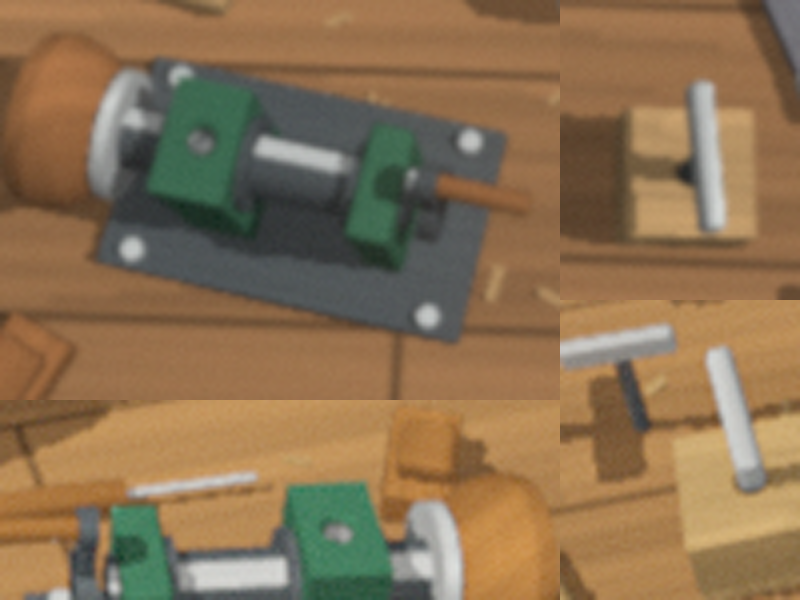

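```bash
cat > h.py <<'E'
from rig import robot
import numpy as np, cv2
from scipy.spatial.transform import Rotation as Ro
from scipy.optimize import least_squares
def ray(ci,px,z):
    R,_=cv2.Rodrigues(ci["rvec"]);c=-R.T@ci["tvec"]
    d=R.T@np.array([(px[0]-ci["cx"])/ci["fx"],(px[1]-ci["cy"])/ci["fy"],1])
    return c+d*(z-c[2])/d[2]
def proj(ci,p):
    K=np.array([[ci["fx"],0,ci["cx"]],[0,ci["fy"],ci["cy"]],[0,0,1.]])
    return cv2.projectPoints(np.atleast_2d(np.asarray(p,float)),ci["rvec"],ci["tvec"],K,None)[0][:,0]
def down(yaw):  # tool z down; tool y along (cos yaw, sin yaw)
    y=np.array([np.cos(yaw),np.sin(yaw),0]);z=np.array([0,0,-1.]);return np.c_[np.cross(y,z),y,z]
E
python3 - <<'E'
from h import *
ci=robot.camera_info("top");P=lambda L,z:np.array([ray(ci,p,z) for p in L])
b=P([(218.75,175),(306.75,193.75),(294.25,245.5),(204.25,225.5)],.012);print(b.round(4))
c=b.mean(0);ax=(b[0]+b[3]-b[1]-b[2]);yaw=np.arctan2(ax[1],ax[0]);print("origin",c,"y-dir",yaw,np.linalg.norm(b[0]-b[1]),np.linalg.norm(b[0]-b[3]))
print("screw",ray(ci,(230.5,195.5),.145))
s=P([(377,207.5),(408.5,207),(409.25,239.5),(376.5,239.5)],.06);print("stand",s.mean(0),s.round(4))
k=P([(395.75,201.25),(398.25,237)],.133);print("bar",k.mean(0),np.linalg.norm(k[0]-k[1]),np.arctan2(*(k[0]-k[1])[1::-1]))
h=P([(290,206.75),(312,210.75)],.155);print("handle",h)
yd=np.array([np.cos(yaw),np.sin(yaw),0]);xd=np.cross(yd,[0,0,1]);print("offs",[(v-c)@xd for v in h],[(v-c)@yd for v in h])
f=P([(180+258/4,160+150/4),(180+340/4,160+163/4)],.117);print("flat",[(v-c)@xd for v in f])
sc=ray(ci,(230.5,195.5),.145);print((sc-c)@xd,(sc-c)@yd)
E
```

```text
[[ 0.6752  0.1845  0.012 ]
 [ 0.6266 -0.0798  0.012 ]
 [ 0.473  -0.05    0.012 ]
 [ 0.5222  0.2134  0.012 ]]
origin [0.57424144 0.06701625 0.012     ] y-dir 1.3873669174091354 0.26878030032199085 0.1557060434474563
screw [0.58394429 0.11502671 0.145     ]
stand [ 0.5388396  -0.32469517  0.06      ] [[ 0.5821 -0.2805  0.06  ]
 [ 0.5865 -0.3691  0.06  ]
 [ 0.4949 -0.3698  0.06  ]
 [ 0.4919 -0.2793  0.06  ]]
bar [ 0.5382022  -0.32299675  0.133     ] 0.0949050843585537 0.06000010242485885
handle [[ 0.55704479 -0.04307622  0.155     ]
 [ 0.54842156 -0.10023072  0.155     ]]
offs [np.float64(0.003172980562836058), np.float64(0.005119540398228515)] [np.float64(-0.11138226045473136), np.float64(-0.1691508350164834)]
flat [np.float64(0.008584410103873943), np.float64(0.01174724682381173)]
0.000782844567948831 0.04897486056129723
```

Confirmed: the key in the stand is the big grey T, with its bar at top-view (397,219). The rest's screw hole is at (230,195) and the handle runs (290,207)–(312,211). Next I move above the crank and look from the wrist.

```bash
cat >> h.py <<'E'
YAW=1.3874; O=np.array([.5742,.0670,0]); YD=np.array([np.cos(YAW),np.sin(YAW),0]); XD=np.array([np.sin(YAW),-np.cos(YAW),0])
def rest(x,y,z): return O+x*XD+y*YD+np.array([0,0,z])
def stat(m=""):
    s=robot.get_state();print(m,"t",round(s["time"],2),"p",s["ee_pos"].round(4),"F",s["force"].round(1),"M",s["moment"].round(3),"open",round(s["opening"],4),"q7",round(s["qpos"][6],2));return s
E
python3 - <<'E'
from h import *
robot.move_ptp(rest(.004,-.149,.26),down(YAW-np.pi/2))
stat();ci=robot.camera_info("wrist");im=robot.grab_frame("wrist")
cv2.imwrite("pics/w1.png",im[:,:,::-1]);print(ci)
for a in (0.02,0.08,.14): print(a,proj(ci,[rest(.058*np.sin(a),y,.1+.058*np.cos(a)) for y in (-.112,-.174)]).round(1).tolist())
print(proj(ci,[rest(0,.05,.145)]))
E
```

```text
t 2.26 p [ 0.5509 -0.0815  0.2598] F [ 0.4 -0.4  0.6] M [-0.105 -0.077  0.016] open 0.0939 q7 -0.25
{'fx': 302.2075100161023, 'fy': 302.2075100161023, 'cx': 321.44980903801854, 'cy': 205.83776590871602, 'rvec': array([-2.8369664 ,  0.26439888,  0.03889364]), 'tvec': array([-0.5560209 , -0.02055099,  0.43296644])}
0.02 [[318.4, 169.0], [318.8, 234.8]]
0.08 [[322.4, 168.9], [322.5, 234.7]]
0.14 [[326.4, 168.8], [326.2, 234.6]]
[[315.94070668 -45.21506377]]
```

View pics/w1.png

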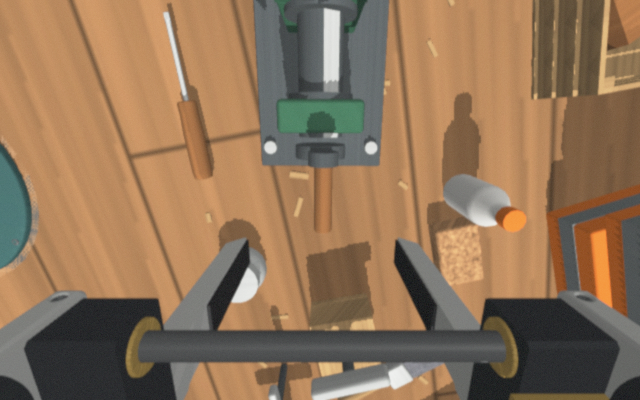

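Wrist view: the handle is at column 323, rows 167–233, matching a crank angle of ≈0.08 rad. So the flat leans ≈0.53. Now I grip and turn.

```bash
python3 - <<'E'
from h import *
D=down(YAW-np.pi/2)
robot.move_linear(rest(.0046,-.149,.157),velocity=.12,frame=D)
robot.gripper_to(.012);stat("grip")
for a in np.linspace(.08,-.45,5)[1:]:
    robot.move_linear(rest(.058*np.sin(a),-.149,.1+.058*np.cos(a)),velocity=.06,frame=D)
s=stat("turned")
robot.pause(.2);d=s["ee_pos"]-O;print("rest xy",d@XD,d@YD)
robot.gripper_to(.06)
s=robot.get_state();robot.move_linear(s["ee_pos"]+[0,0,.07],velocity=.2)
# move to view spindle/screw from the wrist camera (camera ~? ahead of TCP)
robot.move_linear(rest(0,-.06,.30),velocity=.3,frame=D)
stat();ci=robot.camera_info("wrist");im=robot.grab_frame("wrist")
R,_=cv2.Rodrigues(ci["rvec"]);print("cam",-R.T@ci["tvec"])
cv2.imwrite("pics/w2.png",cv2.resize(im[0:260,200:440,::-1],None,fx=2.3,fy=2.3,interpolation=cv2.INTER_CUBIC))
print("screw",proj(ci,[rest(0,.05,.145)]))
for a in (-.1,0,.1):
    print(a,proj(ci,[rest(.0205*np.sin(a)+w*np.cos(a),y,.1+.0205*np.cos(a)) for y in (-.04,0.02) for w in(-.008,.008)]).round(1).tolist(), proj(ci,[rest(.058*np.sin(a-.45),y,.1+.058*np.cos(a-.45)) for y in (-.112,-.174)]).round(1).tolist())
E
```

```text
grip t 4.51 p [ 0.5517 -0.0804  0.1571] F [ 1.8 -0.2 -1. ] M [-0.083 -0.378 -0.06 ] open 0.0152 q7 -0.32
turned t 5.61 p [ 0.5232 -0.0747  0.153 ] F [4.2 1.1 6. ] M [ 0.279 -1.396 -0.017] open 0.0152 q7 -0.31
rest xy -0.024259989590589087 -0.14858675830833518
 t 7.7 p [0.563  0.0083 0.2991] F [-0.3 -1.4 -0.6] M [-0.032 -0.033 -0.025] open 0.0604 q7 -0.41
cam [0.5779804  0.09071423 0.45974856]
screw [[322.41753661  86.6610039 ]]
-0.1 [[313.5, 173.4], [327.5, 173.4], [313.1, 118.5], [327.8, 118.5]] [[295.0, 242.2], [296.3, 291.0]]
0 [[315.2, 173.4], [329.3, 173.5], [314.9, 118.5], [329.7, 118.5]] [[299.4, 243.2], [300.5, 292.3]]
0.1 [[317.1, 173.4], [331.1, 173.4], [316.9, 118.5], [331.6, 118.5]] [[304.1, 244.1], [305.0, 293.4]]
```

View pics/w2.png

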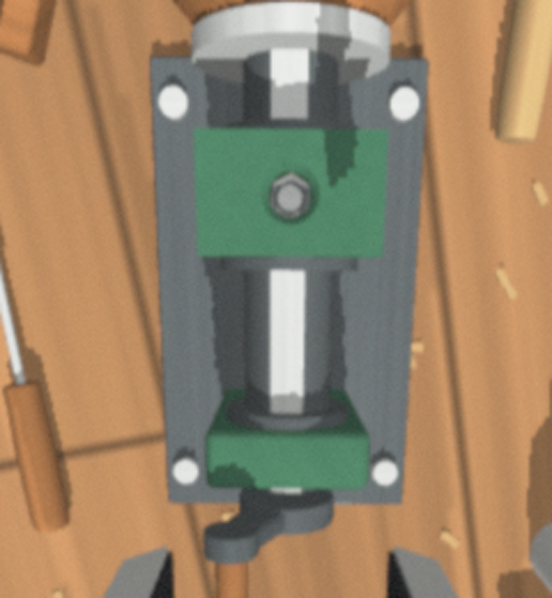

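The screw is at (326.5,85.2), about 4 px right of the prediction. The flat's centre, relative to the spindle silhouette at crop row 330 (flat 269–305, spindle 246–331), indicates ≈-0.04 rad. I'll nudge it by +0.04 and recheck numerically.

```bash
python3 - <<'E'
from h import *
D=down(YAW-np.pi/2)
ci=robot.camera_info("wrist");print("screw est",ray(ci,(200+291/2.3,196/2.3),.145)); print("tcp px",proj(ci,[robot.get_state()["ee_pos"]+[0,0,-.01]]))
robot.move_linear(rest(-.0243,-.149,.24),velocity=.3,frame=D)
robot.move_linear(rest(-.0243,-.149,.152),velocity=.15)
robot.gripper_to(.012);stat("grip")
robot.move_linear(rest(-.0214,-.149,.1535),velocity=.03)
s=stat("turned");d=s["ee_pos"]-O;print("rest x",d@XD)
robot.gripper_to(.06)
robot.move_linear(s["ee_pos"]+[0,0,.07],velocity=.2)
robot.move_linear(rest(0.003,-.06,.30),velocity=.3,frame=D)
stat();ci=robot.camera_info("wrist");im=robot.grab_frame("wrist")
cv2.imwrite("pics/w3.png",im[:,:,::-1])
g=im.astype(float).mean(2)
for r in (130,150): print(r,g[r-6:r+7,300:350].mean(0).round().astype(int).tolist())
print(g[60:115,326].round().astype(int).tolist()); print(g[83:88,308:345].mean(0).round().astype(int).tolist())
E
```

```text
screw est [0.58715484 0.11577154 0.145     ]
tcp px [[322.15321553 255.54969506]]
grip t 9.77 p [ 0.5232 -0.0751  0.152 ] F [ 0.9 -0.4  0.9] M [-0.074 -0.211 -0.018] open 0.0155 q7 -0.32
turned t 10.03 p [ 0.525  -0.0755  0.153 ] F [-5.7  0.4  0. ] M [ 0.21   1.409 -0.073] open 0.0148 q7 -0.31
rest x -0.022416667334946017
 t 11.92 p [0.5659 0.0077 0.299 ] F [ 0.1 -1.5  0.1] M [-0.086 -0.074 -0.027] open 0.0601 q7 -0.41
130 [76, 77, 75, 70, 67, 70, 73, 78, 80, 84, 86, 89, 92, 98, 116, 168, 219, 228, 230, 228, 228, 228, 229, 231, 232, 231, 229, 230, 231, 220, 167, 119, 109, 106, 104, 102, 99, 98, 95, 91, 86, 80, 77, 77, 78, 84, 96, 110, 111, 114]
150 [77, 78, 77, 74, 67, 70, 72, 78, 79, 83, 86, 90, 93, 98, 116, 166, 217, 227, 228, 227, 226, 226, 228, 231, 231, 231, 229, 230, 230, 215, 150, 111, 106, 104, 103, 100, 98, 97, 94, 89, 83, 77, 76, 77, 77, 79, 82, 96, 111, 117]
[107, 109, 107, 109, 106, 110, 107, 110, 108, 108, 108, 105, 101, 100, 95, 89, 106, 132, 140, 122, 108, 127, 146, 153, 159, 164, 162, 167, 164, 155, 135, 118, 123, 110, 85, 74, 83, 98, 106, 107, 109, 109, 108, 106, 108, 109, 106, 108, 107, 109, 110, 113, 113, 114, 112]
[107, 108, 103, 97, 97, 92, 89, 101, 99, 110, 146, 164, 164, 165, 165, 166, 165, 164, 161, 150, 117, 92, 94, 90, 77, 77, 83, 93, 106, 107, 108, 109, 109, 109, 108, 108, 108]
```

```bash
python3 - <<'E'
from h import *
ci=robot.camera_info("wrist");print("screw2",ray(ci,(323.2,85.8),.145))
for y in np.arange(-3,3.2,.5):
    q=robot.ik([.587,.1155,.25],down(y));print(round(y,2),None if q is None else np.round(q,2))
for y in (-1.51,1.63): 
    q=robot.ik([.54,-.323,.22],down(y));print("key",y,None if q is None else np.round(q,2))
E
```

```text
screw2 [0.58685579 0.11529428 0.145     ]
-3.0 [-1.03  0.57  1.12  1.68 -0.54  1.24 -2.78]
-2.5 [-0.08  0.36 -0.21  1.65  0.08  1.15 -2.81]
-2.0 [ 0.03  0.37 -0.35  1.64  0.14  1.15 -2.36]
-1.5 [ 0.09  0.38 -0.43  1.64  0.17  1.16 -1.88]
-1.0 [ 0.15  0.39 -0.51  1.64  0.2   1.16 -1.41]
-0.5 [ 0.21  0.4  -0.6   1.64  0.24  1.17 -0.94]
0.0 [ 0.27  0.42 -0.67  1.64  0.28  1.18 -0.47]
0.5 [ 0.32  0.44 -0.75  1.64  0.32  1.19 -0.  ]
1.0 [ 0.37  0.46 -0.83  1.63  0.36  1.21  0.46]
1.5 [ 0.43  0.5  -0.92  1.63  0.41  1.22  0.92]
2.0 [ 0.48  0.53 -1.01  1.63  0.47  1.25  1.38]
2.5 [ 0.53  0.58 -1.11  1.63  0.54  1.27  1.83]
3.0 [ 0.52  0.57 -1.08  1.63  0.52  1.27  2.34]
key -1.51 [ 0.68  0.44 -0.26  1.6   0.12  1.12 -1.12]
key 1.63 [ 1.03  0.54 -0.76  1.59  0.39  1.18  1.82]
```

```bash
python3 - <<'E'
from h import *
robot.move_linear([.565,0.0,.33],velocity=.3)
robot.move_ptp([.54,-.323,.24],down(1.63))
robot.gripper_to(.06)
stat();ci=robot.camera_info("wrist");im=robot.grab_frame("wrist")
cv2.imwrite("pics/w4.png",im[:,:,::-1])
for a in (1,-1): print(proj(ci,[[.5382+a*.05*np.cos(.06),-.323+a*.05*np.sin(.06),.133]]))
E
```

```text
t 14.43 p [ 0.5402 -0.3227  0.2401] F [ 0.3 -0.4 -0.7] M [ 0.039 -0.138 -0.008] open 0.0599 q7 1.84
[[322.13231744 257.21032499]]
[[322.10538368 154.02458356]]
```

View pics/w4.png

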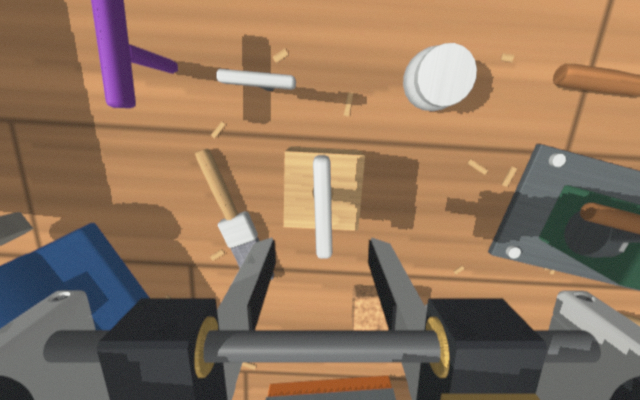

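The key's bar runs from (321,156) to (324.5,258), within 2 px of the prediction, with yaw ≈0.09. Grasping it now.

```bash
python3 - <<'E'
from h import *
robot.move_linear([.5397,-.3223,.120],velocity=.12,frame=down(1.66))
robot.gripper_to(.010);stat("grip")
robot.move_linear([.5397,-.3223,.21],velocity=.12);stat("lift")
robot.move_ptp([.5397,-.2,.31],down(1.8))
robot.move_ptp([.587,.1155,.285],down(2.0))
robot.pause(.3);stat("above")
ci=robot.camera_info("wrist");im=robot.grab_frame("wrist")
cv2.imwrite("pics/w5.png",im[:,:,::-1])
print(proj(ci,[[.587,.1155,.145],[.587,.1155,.177]]))
E
```

```text
grip t 16.38 p [ 0.5397 -0.3222  0.12  ] F [-0.5  0.7  0.2] M [ 0.23  -0.083  0.001] open 0.0158 q7 1.8
lift t 17.28 p [ 0.5393 -0.3222  0.2092] F [ 0.  -0.3 -4.3] M [ 0.088 -0.112  0.067] open 0.0155 q7 1.85
above t 19.48 p [0.5872 0.1148 0.2851] F [ 0.3 -0.5 -3.8] M [ 0.157 -0.113 -0.076] open 0.0156 q7 1.43
[[322.75169358 201.03527465]
 [322.87618425 210.42795663]]
```

View pics/w5.png

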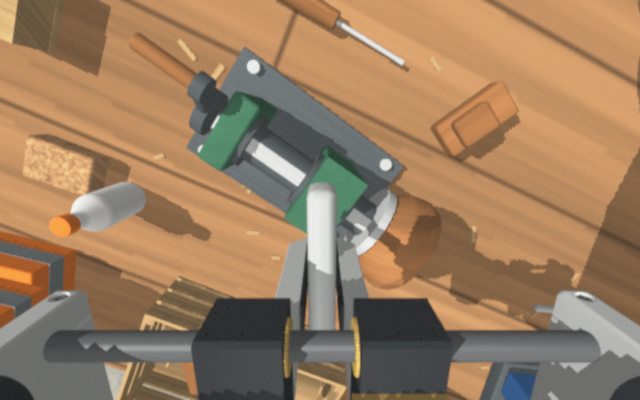

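Key in hand, bar upright over the lock block. Lowering to contact.

```bash
python3 - <<'E'
from h import *
robot.move_linear([.587,.1158,.258],velocity=.1);stat("pre")
print(robot.move_linear([.587,.1158,.240],velocity=.02,threshold=4));stat("touch")
E
```

```text
pre t 19.94 p [0.5869 0.1158 0.2578] F [-0.3 -0.6 -4.5] M [ 0.117 -0.104  0.002] open 0.0161 q7 1.41
True
touch t 20.57 p [0.5864 0.1163 0.245 ] F [-0.6  3.  -2. ] M [ 0.715 -0.196 -0.018] open 0.0158 q7 1.4
```

```bash
python3 - <<'E'
from h import *
x,y,z,yaw=.5868,.1168,.2445,2.0
robot.move_linear([x,y,z],velocity=.02);s=stat("adj")
z=s["ee_pos"][2]-.001
for i in range(28):
    yaw-=.05
    robot.move_linear([x,y,z],velocity=.02,frame=down(yaw))
    s=robot.get_state();fz=s["force"][2]+4.2
    print(round(yaw,2),round(s["time"],2),s["ee_pos"].round(4),s["force"].round(1),s["moment"][2].round(3))
    if s["ee_pos"][2]<.2415: break
    if fz<3.5: z-=.0007
    elif fz>7: z+=.0005
    x+=np.clip(s["force"][0]*.0001,-.0003,.0003);y+=np.clip((s["force"][1]+.5)*.0001,-.0003,.0003)
    if s["time"]>34: break
E
```

```text
adj t 20.82 p [0.5864 0.117  0.244 ] F [-0.3  2.7 -7.4] M [ 1.003  0.194 -0.028] open 0.0157 q7 1.4
1.95 21.07 [0.5864 0.117  0.2427] [-1.8  2.5 -8.4] 0.0
1.9 21.32 [0.5865 0.1171 0.2423] [-1.9  2.1 -6. ] -0.049
1.85 21.57 [0.5865 0.1172 0.2416] [-2.   1.7 -5. ] -0.009
1.8 21.82 [0.5863 0.1175 0.241 ] [-1.1  1.6 -4.3] 0.013
```

```bash
python3 - <<'E'
from h import *
x,y,yaw=.5862,.1178,1.8
print(robot.move_linear([x,y,.2315],velocity=.02,frame=down(yaw),threshold=5));stat("down")
robot.pause(.3);stat("settled")
E
```

```text
True
down t 22.2 p [0.5864 0.1179 0.2349] F [-1.7  0.5  7.1] M [-0.102  0.308  0.002] open 0.0162 q7 1.22
settled t 22.5 p [0.5863 0.1179 0.2349] F [ 0.1 -0.5  7.2] M [ 0.125  0.129 -0.015] open 0.0159 q7 1.22
```

Seated: tip ≈18 mm below the mouth. Now tightening in small steps with averaged moment.

```bash
cat >> h.py <<'E'
def mz(n=5):
    L=[]
    for _ in range(n): robot.pause(.02);L.append(robot.get_state()["moment"][2])
    return np.mean(L),np.std(L)
def realyaw(): 
    r=robot.get_state()["tool_rot"];return np.arctan2(r[1,1],r[0,1])
E
python3 - <<'E'
from h import *
x,y,z,yaw=.5863,.1179,.2342,1.8
robot.move_linear([x,y,z],velocity=.02,frame=down(yaw));print(mz(10));stat()
for i in range(40):
    yaw-=.036
    robot.move_linear([x,y,z],velocity=.02,frame=down(yaw))
    m,sd=mz();s=robot.get_state()
    print(round(yaw,3),round(realyaw(),3),round(s["time"],1),round(m,3),round(sd,3),s["force"].round(1),s["ee_pos"].round(4))
    if m>.2: break
E
```

```text
(np.float64(0.021770190734437853), np.float64(0.022766029601257814))
 t 22.92 p [0.5867 0.118  0.2349] F [-3.1 -0.2  8.5] M [0.069 0.791 0.017] open 0.0158 q7 1.21
1.764 1.765 23.2 0.036 0.028 [-3.2  1.4  8.8] [0.5866 0.1181 0.2349]
1.728 1.729 23.6 0.071 0.039 [-4.5  0.   8.7] [0.5865 0.1182 0.2349]
1.692 1.693 23.9 0.081 0.018 [-3.8  0.2  8.8] [0.5865 0.1182 0.2349]
1.656 1.657 24.2 0.096 0.03 [-3.3  0.9  9.5] [0.5864 0.1183 0.2348]
1.62 1.621 24.6 0.067 0.026 [-5.1  0.8  7. ] [0.5864 0.1183 0.2348]
1.584 1.585 24.9 0.085 0.021 [-4.4  0.5  7.2] [0.5864 0.1183 0.2348]
1.548 1.549 25.2 0.068 0.015 [-3.7  1.6  7.8] [0.5864 0.1183 0.2347]
1.512 1.513 25.6 0.063 0.047 [-4.   1.6  6.2] [0.5863 0.1184 0.2347]
1.476 1.477 25.9 0.098 0.04 [-3.   1.9  5.5] [0.5863 0.1184 0.2346]
1.44 1.441 26.2 0.067 0.018 [-4.   2.   4.7] [0.5863 0.1185 0.2346]
1.404 1.406 26.6 0.055 0.031 [-3.9  2.2  5.4] [0.5863 0.1185 0.2345]
1.368 1.37 26.9 0.064 0.03 [-3.4  2.8  4.4] [0.5863 0.1185 0.2345]
1.332 1.334 27.2 0.045 0.027 [-3.2  3.3  5.4] [0.5864 0.1185 0.2345]
1.296 1.298 27.6 0.094 0.022 [-2.6  3.3  5.4]
[... 950 characters left out ...]
 4.5] [0.5867 0.1185 0.2345]
0.756 0.758 32.6 0.078 0.019 [1.3 4.7 4.3] [0.5867 0.1184 0.2345]
0.72 0.722 32.9 0.111 0.028 [0.4 5.3 3.8] [0.5868 0.1184 0.2346]
0.684 0.686 33.2 0.109 0.02 [0.3 5.8 4.3] [0.5868 0.1184 0.2345]
0.648 0.65 33.6 0.146 0.034 [-0.8  4.6  4.9] [0.5868 0.1184 0.2346]
0.612 0.614 33.9 0.157 0.045 [-0.2  5.9  5.4] [0.5868 0.1184 0.2346]
0.576 0.578 34.2 0.17 0.022 [-0.4  5.5  4.6] [0.5868 0.1185 0.2346]
0.54 0.542 34.6 0.187 0.021 [0.3 5.5 5.5] [0.5868 0.1184 0.2346]
0.504 0.506 34.9 0.181 0.029 [-0.3  3.7  5.1] [0.5868 0.1184 0.2346]
0.468 0.47 35.2 0.194 0.008 [-1.1  5.2  6.1] [0.5869 0.1185 0.2347]
0.432 0.434 35.6 0.235 0.023 [-0.3  5.2  5.9] [0.5869 0.1184 0.2347]
```

```bash
python3 - <<'E'
from h import *
x,y,z,yaw=.5863,.1179,.2342,.432
while yaw>.20:
    yaw-=.03
    robot.move_linear([x,y,z],velocity=.02,frame=down(yaw))
    m,sd=mz(10);s=robot.get_state()
    print(round(yaw,3),round(realyaw(),3),round(s["time"],1),round(m,3),round(sd,3),s["force"].round(1))
    if m>.315: break
robot.pause(.3)
# unload the twist and sideways push before release
print(mz(10))
E
```

```text
0.402 0.404 36.0 0.238 0.027 [0.1 4.8 5.4]
0.372 0.374 36.4 0.284 0.024 [0.5 4.7 6.9]
0.342 0.345 36.8 0.278 0.029 [1.1 4.4 7.1]
0.312 0.315 37.2 0.324 0.036 [0.7 4.7 7.1]
(np.float64(0.31895565445274354), np.float64(0.02905708226186166))
```

```bash
python3 - <<'E'
from h import *
robot.gripper_to(.05);s=stat("open")
robot.move_linear(s["ee_pos"]+[0,0,.10],velocity=.15)
robot.move_linear(s["ee_pos"]+[-.10,-.06,.12],velocity=.25)
robot.pause(.3);stat()
im=robot.grab_frame("wrist");sc=robot.grab_frame("scene")
a=cv2.resize(im[60:360,160:480],(400,375));b=cv2.resize(sc[110:260,320:480],(400,375),interpolation=cv2.INTER_CUBIC)
cv2.imwrite("pics/end.png",np.hstack([a,b])[:,:,::-1])
E
```

```text
open t 38.42 p [0.5863 0.1179 0.2342] F [-0.1  0.1 -0.2] M [ 0.004 -0.026  0.034] open 0.0499 q7 -0.14
 t 40.17 p [0.4866 0.0583 0.3537] F [-0.1  0.5  0.2] M [-0.033 -0.117  0.027] open 0.0499 q7 0.08
```

View pics/end.png

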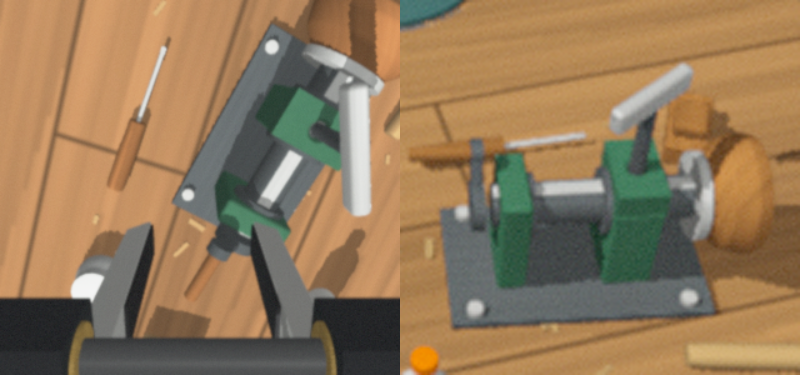

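The key stands upright in the screw (right half, about (645,140)), the flat faces up, and the gripper is clear. Handing in.

```bash
python3 -c "
from rig import robot
print(robot.sign_off())"
```

```text
the job is handed in; nothing more can be done
None
```

Job handed in at about 40 s of 67 s; the verdict was not shown. By my measurements the flat is up to within about 0.03 rad, the screw clamps at about 0.32 N m (roughly 50 N), and the key stands released in the screw, last measured about 18 mm deep before I let go.

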